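# Put the laundry supplies back on their outlines

### The job

Tidy the dryer room counter: put the scrubbing brush, the tub, the soap box and the scoop each on the black mat that is printed with its own outline, standing upright and covering the outline squarely, the scoop's handle along the printed handle. Leave the roll of tape and the blue dish where they are.

Things in the scene. Friction and masses are not known exactly. Their poses are not given: they have to be found in the camera images.
- brush: wooden laundry scrubbing brush lying bristles down: block with rounded ends, 112 long (x) x 44 wide (y), its top at 37 mm (a 24 mm wide raised strip goes to 41 mm); the block fills heights 17 to 37 mm, white bristles below. Origin: centre of the underside; x along its length, z up; both ends alike. Grip it across its 44 mm width. About 0.11 kg.
- tub: round white tub of stain remover with a grey screw lid, 64 mm across the lid (heights 34 to 46 mm) and about 59 mm across the body below, 46 mm high. Origin: centre of the underside, z up. About 0.16 kg.
- carton: small rectangular cardboard box of soap with a pale paper band, 76 long (x) x 52 wide (y) x 34 high mm. Origin: centre of the underside; x along its length, z up; both ends alike. Grip it across its 52 mm width. About 0.15 kg.
- scoop: white plastic measuring scoop: an open round cup 48 mm across the rim (44 at the foot) and 34 mm high, with a flat handle 16 wide and 6 thick near rim height (heights 26 to 32 mm) that points along +x and ends 84 mm from the cup's axis. Origin: centre of the cup's underside, z up. Grip the cup across its y. About 0.05 kg. It stands stably on its cup.
- mat_brush: flat black rubber mat 130 (x) x 62 (y) mm, 4 mm thick, fixed to the counter, printed in white with a long outline with rounded ends, 118 x 50 mm, long along x, in its middle. Origin: middle of its underside (counter height); the print is at z = +4 mm. The brush belongs on it, either way round.
- mat_tub: flat black rubber mat 84 x 84 mm, 4 mm thick, fixed to the counter, printed in white with a disc of 70 mm diameter in its middle. Origin: middle of its underside (counter height); the print is at z = +4 mm. The tub belongs on it, turned anyhow.
- mat_carton: flat black rubber mat 96 (x) x 72 (y) mm, 4 mm thick, fixed to the counter, printed in white with a rectangle 82 x 58 mm, long along x, in its middle. Origin: middle of its underside (counter height); the print is at z = +4 mm. The soap box belongs on it, either way round.
- mat_scoop: flat black rubber mat 126 (x) x 66 (y) mm, 4 mm thick, fixed to the counter, printed in white with the scoop's outline: a disc of 54 mm diameter centred at x = -30 mm, and a handle 22 mm wide from it to x = +57 mm. Origin: middle of its underside (counter height); the print is at z = +4 mm. The scoop belongs on it: cup centred on the disc (30 mm from the origin towards -x), handle along +x.
- tape: bystander: small brown roll of tape lying flat, 56 mm across, 19 mm high, loose. Origin: centre of the underside. Leave it where it is.
- dish: bystander: small blue ceramic dish, 54 mm across, 28 mm high, loose. Origin: centre of the underside. Leave it where it is. (Not listed: a stack of brass tokens, 25 mm across and 14 high, among the things; jugs, bottles and boxes up to 0.23 m high at the left and right edges, boxes and trays up to 0.1 m at the far edge.)
Things that resemble listed ones, but are neither listed nor needed, are in the scene too. What is shaped like the brush but orange or pink is not meant.

How it is judged:
By the outcome, as a careful person would: the job done as asked, in the order asked, and still so for the second after the job is handed in, with the robot touching nothing.
It also fails if it takes over 112 s, if anything falls off the work surface, if the arm or the gripper's body presses on something with over 40 N, if the wrist force passes 120 N, or if a joint passes its speed limit or range.

### The arm

A 7-joint arm with a two-finger parallel gripper is mounted at the origin on the work surface. World frame = base frame: x ahead of the robot, y to its left, z up, the work surface at z = 0. Lengths are in m, angles in rad, forces in N, time in s.
With the tool pointing down it reaches from about 0.425 to 0.925 m from the base axis. Payload 6.8 kg.
Tool frame: the origin (TCP) lies at the very end of the fingers, on their centre line; the grasp point (between the pads) lies 19 mm behind it; z points along the fingers, y is the line along which they close (so a half turn about z gives the same grasp; the last joint's range is limited). The gripper opens to 85 mm and grips with 20 to 120 N. Pads are 22 mm wide; open, the fingers measure 114 mm over their backs; the gripper's body (76 mm by 85 mm) begins 54 mm behind the grasp point. The pads swing forward as they close: fully open they stand 13 mm farther back than shut.
Start: joints at [-1.246, 0.477, 0.022, 1.555, -0.011, 1.109, -0.083], TCP at [0.283, 0.613, 0.231] pointing down, gripper open.
Joint ranges: [-2.96, 2.96], [-0.34, 2.1], [-1.41, 1.46], [0.24, 2.44], [-1.37, 4.51], [0.17, 1.92], [-2.96, 2.96]. Speed limits (rad/s): [2.39, 2.39, 3.14, 3.14, 3.14, 3.14, 3.14].

### API

Orientations are given as a unit quaternion [w, x, y, z].
In Python, from station import monitor, eyes, bot gives the robot as it stands.
- The arm moves only by the shell command python3 -m creep 'ROWS' [FORCE]. ROWS is a JSON list of rows, 1 to 20 of them, each of 5 numbers: dx, dy, dz in m, then a turn about the tool's z in rad, then the opening from 0.0 (shut) to 1.0 (fully open); each row shifts and turns the commanded pose from where the row before left it, along the tool's axes as they then stand; what a row does not reach is not made up. A row lasts 1/10 s, in which the tool goes at most 0.05 m and 0.15 rad, less where a joint would pass 70% of its speed; a pose out of reach is approached as far as the arm can. The fingers move at their own pace and stop on an object; FORCE is the grip in N (left out, the last holds). Time passes only in rows, so rows that do not move let the fingers close. It prints the time, the measured TCP pose, the force, the opening and the grip force at its end.
- monitor.get_obs(): the state, without advancing time (a new reading comes with each control period).
- eyes.read_camera(name): name is "scene" or "top"; returns the picture (420x560x3 uint8, blue, green, red); there is no depth.
- eyes.camera_info(name): a dict with "vertical_fov" (degrees; the focal length in pixels is half the picture's height over the tangent of half this angle, whatever the lens; pixels are square), "cx", "cy" (the principal point, pixels), "view" (4x4, takes a point from world to camera coordinates). Camera axes: x right, y up, looking along -z (the intrinsics and any distortion apply to the point x, -y, -z); pixel columns grow to the right and rows downward; lengths in m; the calibration is good to about 2 mm. A picture is of the moment at which its call begins. camera_info takes no time and is no camera call.
- bot.hand_in(): hands the job in; it is judged then, once.
The state is a dict: "t": time; "q": joint angles; "joint_vel": joint speeds; "joint_torque": joint torques, N m; "eef_pos": TCP position; "tool_rot": TCP orientation; "contact_force": force on the tool from outside, world axes, zero at the start; "torque": the same for the moment, N m; "gripper_width": opening from 0.0 (shut) to 1.0 (fully open); "grasp_force": force on a finger pad.
Only numpy, scipy, OpenCV 4.12 (cv2) and the standard library are available. Lean on these libraries where they do the work, as an engineer would, in place of code of your own. Each camera call takes 0.05 s, during which the arm holds its last target. There are 200 camera calls.

## Working session

There is one attempt and no reset: what is moved stays moved. The work goes in short steps, Python scripts to look and compute and a shell command to move; the robot and the scene stay as the last step left them, time stands still between calls to the robot, and variables do not carry over. Pictures are saved under pics/ and viewed, at most 14 in all, crops included, and the job is handed in when it is done.

```bash
ls; mkdir -p pics; python3 - <<'E'
from station import monitor, eyes, bot
import cv2,numpy as np
np.set_printoptions(precision=4,suppress=True)
o=monitor.get_obs(); print(o)
for n in("scene","top"):
    i=eyes.camera_info(n);print(n,i)
    im=eyes.read_camera(n);cv2.imwrite(f"pics/{n}0.png",im)
    cv2.imwrite(f"pics/{n}0b.png",cv2.resize(im,(800,600),interpolation=cv2.INTER_CUBIC))
E
```

```text
pics
{'t': 0.0, 'q': array([-1.2461,  0.4778,  0.0224,  1.5565, -0.0115,  1.1093, -0.0831]), 'joint_vel': array([-0.0009, -0.0003, -0.0003, -0.0011,  0.0011,  0.001 , -0.001 ]), 'joint_torque': array([ -0.0006, -59.647 ,   1.6078, -28.1187,   0.0124,   0.0096,
         0.    ]), 'eef_pos': array([0.2829, 0.6122, 0.2303]), 'tool_rot': array([-0.0001,  0.2147,  0.9767, -0.0009]), 'contact_force': array([-0.9231, -0.5336,  0.5305]), 'torque': array([-0.0021, -0.0027, -0.0324]), 'grasp_force': 0.0, 'gripper_width': 1.000176039534229}
scene {'vertical_fov': 51.89267643449437, 'cx': 273.2746961248767, 'cy': 204.04184427693184, 'view': array([[ 0.7288,  0.6847, -0.0043, -0.3833],
       [-0.3566,  0.3849,  0.8513,  0.136 ],
       [ 0.5846, -0.6189,  0.5247, -1.5267],
       [ 0.    ,  0.    ,  0.    ,  1.    ]])}
top {'vertical_fov': 48.25440425258592, 'cx': 282.83388317426017, 'cy': 205.1553759848707, 'view': array([[ 0.0091, -0.9999,  0.0054,  0.0222],
       [ 0.9928,  0.0096,  0.1194, -0.5272],
       [-0.1195,  0.0043,  0.9928, -1.2121],
       [ 0.    ,  0.    ,  0.    ,  1.    ]])}
```

View pics/scene0b.png

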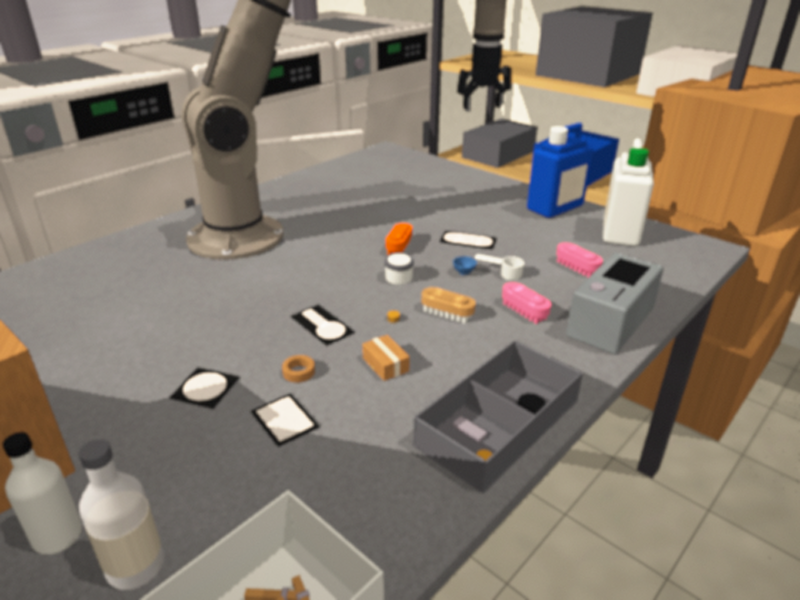

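View pics/top0b.png

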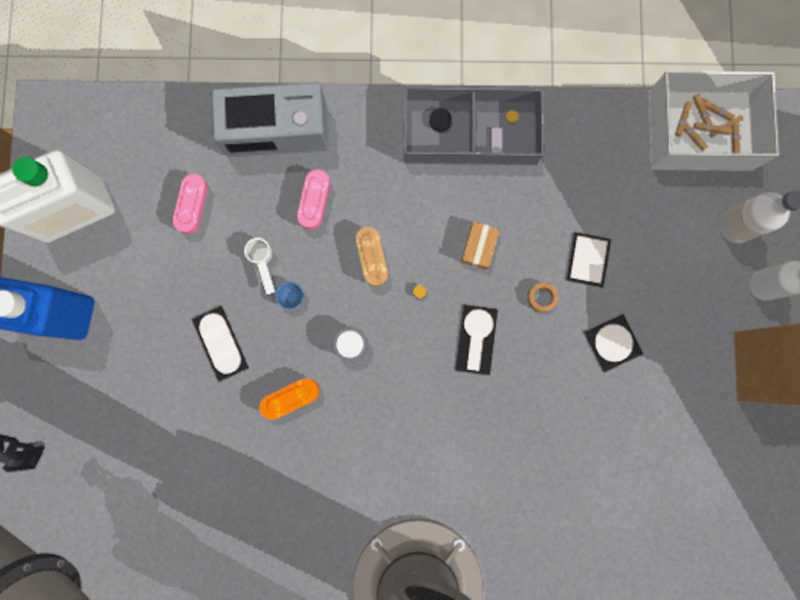

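```bash
cat > h.py <<'E'
import cv2,numpy as np
from station import monitor, eyes, bot
np.set_printoptions(precision=4,suppress=True)
def cam(n):
    i=eyes.camera_info(n); f=210/np.tan(np.radians(i["vertical_fov"])/2)
    return f,i["cx"],i["cy"],np.array(i["view"])
def ray(n,uv):
    f,cx,cy,V=cam(n);R,t=V[:3,:3],V[:3,3]
    d=np.array([(uv[0]-cx)/f,-(uv[1]-cy)/f,-1.]);return -R.T@t,R.T@d
def plane(n,uv,z):
    c,d=ray(n,uv);return c+d*(z-c[2])/d[2]
def pix(n,p):
    f,cx,cy,V=cam(n);q=V[:3,:3]@np.asarray(p)+V[:3,3];return np.array([cx-f*q[0]/q[2],cy+f*q[1]/q[2]])
def tri(a,b):  # top uv, scene uv -> point, ray gap
    (c1,d1),(c2,d2)=ray("top",a),ray("scene",b)
    s=np.linalg.lstsq(np.c_[d1,-d2],c2-c1,rcond=None)[0]
    p,q=c1+s[0]*d1,c2+s[1]*d2;return (p+q)/2,np.linalg.norm(p-q)
def masks(im):
    h,s,v=[c.astype(int) for c in cv2.split(cv2.cvtColor(im,cv2.COLOR_BGR2HSV))]
    return dict(white=(s<60)&(v>165),black=v<45,wood=(h>8)&(h<24)&(s>90)&(v>80))
def blobs(m,amin=20,amax=3000):
    n,l,st,c=cv2.connectedComponentsWithStats(m.astype(np.uint8),connectivity=8)
    return [(c[i],st[i,4],l==i) for i in range(1,n) if amin<st[i,4]<amax]
def axis(m):
    y,x=np.nonzero(m);(c,s,a)=cv2.minAreaRect(np.c_[x,y].astype(np.float32));return c,s,a
E
python3 - <<'E'
from h import *
for n in("top","scene"):
    im=cv2.imread(f"pics/{n}0.png")
    for k,m in masks(im).items():
        for c,a,mm in blobs(m):
            if k!="black" and (130<c[1]<280 if n=="top" else 150<c[1]<330): print(n,k,c,a,axis(mm)[1:])
# crop
a=cv2.resize(cv2.imread("pics/top0.png")[110:300,100:470],None,fx=2.1,fy=2.1,interpolation=3)
b=cv2.resize(cv2.imread("pics/scene0.png")[150:325,110:430],None,fx=2.4,fy=2.4,interpolation=3)
cv2.imwrite("pics/c1.png",a);cv2.imwrite("pics/c2.png",b)
E
```

```text
top white [541.5294 154.0321] 187 ((11.351081848144531, 22.318683624267578), 85.60128784179688)
top white [336.4476 170.2857] 105 ((4.397820472717285, 28.785734176635742), 19.09349250793457)
top white [411.5469 181.3107] 618 ((21.20747184753418, 29.920616149902344), 9.462321281433105)
top white [182.4202 182.8537] 376 ((39.706031799316406, 18.320178985595703), 85.76361083984375)
top white [553.5    197.7619] 42 ((8.485280990600586, 7.77817440032959), 45.0)
top white [  7.0264 213.1057] 265 ((19.0, 17.0), 90.0)
top white [333.6435 234.2447] 519 ((42.0, 19.0), 90.0)
top white [153.5026 240.0408] 760 ((43.46242904663086, 19.039432525634766), 66.80140686035156)
top white [429.1822 239.9283] 516 ((24.0, 24.0), 90.0)
top white [244.5473 240.5034] 296 ((18.384775161743164, 18.384775161743164), 45.0)
top wood [330.3919 170.    ] 222 ((7.65461540222168, 28.85201072692871), 15.5241117477417)
top wood [  0.4583 170.4167] 48 ((28.0, 2.0), 90.0)
top wood [259.7147 179.1379] 631 ((41.44314193725586, 16.488609313964844), 77.19573211669922)
top wood [341.7606 173.2066] 213 ((7.279913902282715, 29.11
[... 1726 characters left out ...]
0381469727), 36.869895935058594)
scene wood [278.4331 166.2267] 344 ((23.0, 19.0), 90.0)
scene wood [313.4551 210.6966] 534 ((38.7696533203125, 14.729082107543945), 16.389541625976562)
scene wood [274.9459 220.8514] 74 ((8.0, 8.0), 90.0)
scene wood [ 17.6229 286.7274] 2861 ((134.0, 51.0), 90.0)
scene wood [277.674  246.6828] 227 ((30.3797607421875, 11.550249099731445), 58.671302795410156)
scene wood [454.2162 266.3257] 703 ((23.60641860961914, 53.807979583740234), 42.87890625)
scene wood [264.5954 252.0636] 393 ((31.11269760131836, 14.142135620117188), 45.0)
scene wood [208.452  257.5169] 354 ((19.0, 23.0), 90.0)
scene wood [338.7015 317.3731] 67 ((9.192388534545898, 7.77817440032959), 45.0)
```

View pics/c2.png

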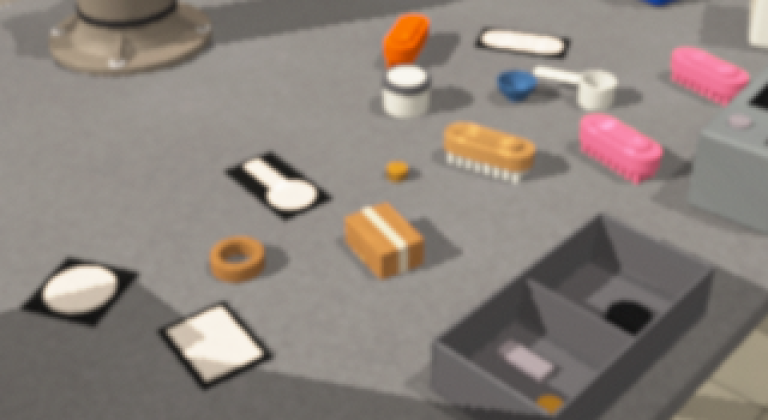

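View pics/c1.png

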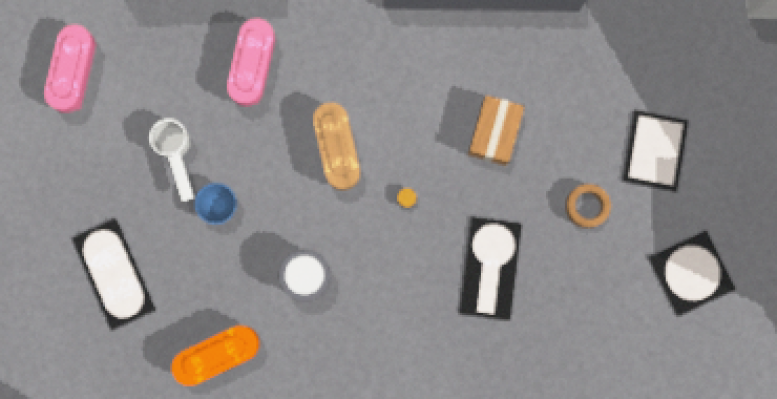

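```bash
cat > m.py <<'E'
from h import *
def near(im,k,uv,thr=None,up=4,r=45,amin=100):
    "largest-overlap blob of colour k near pixel uv, found on an upsampled crop; returns float contour pts"
    x0,y0=int(uv[0])-r,int(uv[1])-r
    c=cv2.resize(im[max(y0,0):y0+2*r,max(x0,0):x0+2*r],None,fx=up,fy=up,interpolation=cv2.INTER_CUBIC)
    o=np.array([max(x0,0),max(y0,0)])
    m=(masks(c)[k] if thr is None else thr(c))
    B=blobs(m,amin,1e5); p=(np.array(uv)-o)*up
    b=min(B,key=lambda b:np.min(np.hypot(*(np.argwhere(b[2])[:,::-1]-p).T)))
    y,x=np.nonzero(b[2]); return (np.c_[x,y]+.5)/up-.5+o
def rect(P,n,z):
    W=np.array([plane(n,p,z)[:2] for p in P]).astype(np.float32)
    (c,s,a)=cv2.minAreaRect(W); 
    if s[0]<s[1]: s=s[::-1]; a+=90
    return np.array(c),np.array(s),(a+90)%180-90,W
E
python3 - <<'E'
from m import *
T=cv2.imread("pics/top0.png");S=cv2.imread("pics/scene0.png")
print("cams",ray("top",(0,0))[0],ray("scene",(0,0))[0])
wl=lambda c:(c.min(2)>130)
for nm,a,b in [("mb",(154,240),(327,167)),("mt",(429,240),(142.7,269.7)),("mc",(411.5,181.3),(199,292)),("ms",(333.6,234),(227,227))]:
    P,Q=near(T,0,a,wl),near(S,0,b,wl)
    p,g=tri(P.mean(0),Q.mean(0))
    c,s,an,W=rect(P,"top",.004);c2,s2,an2,W2=rect(Q,"scene",.004)
    print(nm,"tri",p,"gap",g,"\n  top",c,W.mean(0),s,an,"\n  sc ",c2,W2.mean(0),s2,an2)
# brush
P,Q=near(T,"wood",(260,179)),near(S,"wood",(313,210))
for z in(.037,.041): print("brush top",z,rect(P,"top",z)[:3])
a=T;print("brush tri",tri(P.mean(0),Q.mean(0)))
# tub
P,Q=near(T,"white",(244.5,240.5)),near(S,"white",(279,180.5)); print("tub tri",tri(P.mean(0),Q.mean(0)),rect(P,"top",.046)[:3])
dark=lambda c:(cv2.cvtColor(c,cv2.COLOR_BGR2HSV)[...,1]<40)&(c.min(2)>100)
# carton
wc=lambda c:(cv2.cvtColor(c,cv2.COLOR_BGR2HSV)[...,1]>100)|(c.min(2)>150)
P=near(T,0,(337,171),wc,r=28);print("carton",rect(P,"top",.034)[:3])
P,Q=near(T,"white",(336.4,170.3)),near(S,"white",(268.4,243.2),r=25)
print("band tri",tri(P.mean(0),Q.mean(0)),rect(P,"top",.034)[:3],rect(Q,"scene",.034)[:3])
# scoop
ws=lambda c:(c.min(2)>120)
P=near(T,0,(182,183),lambda c:c.min(2)>140,r=30);print("scoop",rect(P,"top",.033)[:3]);W=rect(P,"top",.033)[3]
np.save("sc.npy",W);print("scoop extents",W.min(0),W.max(0),W.mean(0))
Q=near(S,0,(352,185),lambda c:c.min(2)>140,r=30)
# handle ends: farthest from cup
e=P[np.argmax(P[:,1])];print("handle end top px",e)
e2=Q[np.argmin(Q[:,0])];print("handle end scene px",e2,"tri",tri(e,e2))
for n,I,uv in (("t",T,(182,183)),("s",S,(352,185))):
    x,y=uv;cv2.imwrite(f"pics/z{n}.png",cv2.resize(I[y-28:y+28,x-35:x+35],None,fx=5,fy=5,interpolation=3))
cv2.imwrite("pics/z.png",np.hstack([cv2.imread("pics/zt.png"),cv2.imread("pics/zs.png")]))
E
```

```text
cams [0.3784 0.0324 1.2662] [ 1.2203 -0.7347  0.6836]Traceback (most recent call last):
  File "<stdin>", line 8, in <module>
  File "m.py", line 12, in rect
    W=np.array([plane(n,p,z)[:2] for p in P]).astype(np.float32)
                ~~~~~^^^^^^^
  File "h.py", line 11, in plane
    c,d=ray(n,uv);return c+d*(z-c[2])/d[2]
        ~~~^^^^^^
  File "h.py", line 8, in ray
    f,cx,cy,V=cam(n);R,t=V[:3,:3],V[:3,3]
              ~~~^^^
  File "h.py", line 5, in cam
    i=eyes.camera_info(n); f=210/np.tan(np.radians(i["vertical_fov"])/2)
ValueError: time passes only in moves, steps and waits
```

```bash
sed -i 's/^def cam(n):/import functools\n@functools.lru_cache\ndef cam(n):/' h.py
cat > meas.py <<'E'
from m import *
T=cv2.imread("pics/top0.png");S=cv2.imread("pics/scene0.png")
wl=lambda c:(c.min(2)>130)
for nm,a,b in [("mb",(154,240),(327,167)),("mt",(429,240),(142.7,269.7)),("mc",(411.5,181.3),(199,292)),("ms",(333.6,234),(227,227))]:
    P,Q=near(T,0,a,wl),near(S,0,b,wl)
    p,g=tri(P.mean(0),Q.mean(0))
    c,s,an,W=rect(P,"top",.004);c2,s2,an2,W2=rect(Q,"scene",.004)
    print(nm,"tri",p,"gap",g,"\n  top",c,W.mean(0),s,an,"\n  sc ",c2,W2.mean(0),s2,an2)
P,Q=near(T,"wood",(260,179)),near(S,"wood",(313,210))
for z in(.037,.041): print("brush top",z,rect(P,"top",z)[:3])
print("brush tri",tri(P.mean(0),Q.mean(0)))
P,Q=near(T,"white",(244.5,240.5)),near(S,"white",(279,180.5)); print("tub tri",tri(P.mean(0),Q.mean(0)),rect(P,"top",.046)[:3])
wc=lambda c:(cv2.cvtColor(c,cv2.COLOR_BGR2HSV)[...,1]>100)|(c.min(2)>150)
P=near(T,0,(337,171),wc,r=28);print("carton",rect(P,"top",.034)[:3])
P,Q=near(T,"white",(336.4,170.3)),near(S,"white",(268.4,243.2),r=25)
print("band tri",tri(P.mean(0),Q.mean(0)),rect(P,"top",.034)[:3],rect(Q,"scene",.034)[:3])
P=near(T,0,(182,183),lambda c:c.min(2)>140,r=30);print("scoop",rect(P,"top",.033)[:3])
Q=near(S,0,(352,185),lambda c:c.min(2)>140,r=30)
e=P[np.argmax(P[:,1])];e2=Q[np.argmin(Q[:,0])];print("handle end",e,e2,"tri",tri(e,e2))
z=[cv2.resize(I[y-28:y+28,x-38:x+38],None,fx=5,fy=5,interpolation=3) for I,(x,y) in ((T,(182,183)),(S,(352,185)))]
cv2.imwrite("pics/z.png",np.hstack(z))
E
python3 meas.py
```

```text
mb tri [ 0.4383  0.388  -0.0371] gap 0.010348491856517367 
  top [0.4331 0.3735] [0.4327 0.3733] [0.1191 0.0522] 25.510746002197266 
  sc  [0.4559 0.3543] [0.4792 0.3376] [0.5386 0.3185] -51.91542434692383
mt tri [ 0.4402 -0.3677  0.005 ] gap 0.00031790395177228384 
  top [ 0.4404 -0.368 ] [ 0.4402 -0.3681] [0.0694 0.0694] 88.56816864013672 
  sc  [ 0.4386 -0.3668] [ 0.439  -0.3669] [0.0701 0.07  ] 42.91471481323242
mc tri [ 0.5999 -0.3238  0.0042] gap 0.001284029475831903 
  top [ 0.5999 -0.3246] [ 0.5996 -0.3244] [0.0842 0.059 ] -10.499519348144531 
  sc  [ 0.5986 -0.3232] [ 0.5998 -0.323 ] [0.0865 0.0605] -10.548118591308594
ms tri [ 0.4531 -0.1102  0.0042] gap 0.0010089324118656444 
  top [ 0.4458 -0.1038] [ 0.4528 -0.1106] [0.1154 0.0551] -18.276336669921875 
  sc  [ 0.4436 -0.1018] [ 0.4526 -0.1095] [0.1204 0.0562] -18.742340087890625
brush top 0.037 (array([0.5954, 0.0891]), array([0.1126, 0.0441]), 13.318089485168457)
brush top 0.041 (array([0.5947, 0.0889]), array([0.1122, 0.044 ]), 13.31809139251709)
brush tri (array([0.5972, 0.0897, 0.0277]), np.float64(0.0005499127455613149))
tub tri (array([0.4317, 0.1259, 0.0464]), np.float64(5.123268303883479e-05)) (array([0.4318, 0.1259]), array([0.05  , 0.0499]), -89.06167310476303)
carton (array([ 0.6207, -0.1146]), array([0.0833, 0.0519]), -15.771293640136719)
band tri (array([ 0.6205, -0.1155,  0.037 ]), np.float64(0.001760485702761033)) (array([ 0.6208, -0.1167]), array([0.0798, 0.0153]), -14.009040832519531) (array([ 0.6202, -0.1113]), array([0.0863, 0.0304]), -4.4043731689453125)
scoop (array([0.5859, 0.298 ]), array([0.1629, 0.1601]), 1.561478853225708)
handle end [151.625 212.375] [321.625 154.625] tri (array([0.4744, 0.334 , 0.087 ]), np.float64(0.0666975778167408))
```

View pics/z.png

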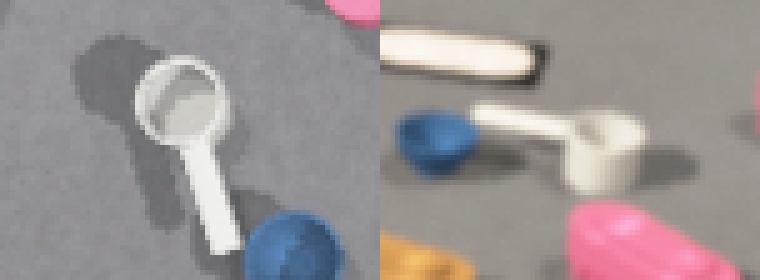

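```bash
cat > sc.py <<'E'
from m import *
def spoon(im,n,uv,thr,z,r=34,up=6):
    x0,y0=int(uv[0])-r,int(uv[1])-r
    c=cv2.resize(im[y0:y0+2*r,x0:x0+2*r],None,fx=up,fy=up,interpolation=3)
    b=min(blobs(thr(c),300,1e5),key=lambda b:np.hypot(*(b[0]-r*up)))
    cn=max(cv2.findContours(b[2].astype(np.uint8),0,1)[0],key=cv2.contourArea)
    m=cv2.drawContours(np.zeros(b[2].shape,np.uint8),[cn],-1,1,-1)
    px=lambda q:(np.asarray(q)+.5)/up-.5+[x0,y0]
    D=cv2.distanceTransform(m,cv2.DIST_L2,5);R=D.max();yx=np.argwhere(D>R-.7).mean(0)[::-1]
    y,x=np.nonzero(m);P=np.c_[x,y];d=np.hypot(*(P-yx).T)
    H=P[d>R*1.35]
    C=plane(n,px(yx),z)[:2];W=np.array([plane(n,px(h),z)[:2] for h in H])
    v=W.mean(0)-C;v/=np.linalg.norm(v);u,s,vt=np.linalg.svd(W-W.mean(0),full_matrices=False);w=vt[0]*np.sign(vt[0]@v)
    edge=plane(n,px(yx+[R,0]),z)[:2]
    return px(yx),C,np.linalg.norm(edge-C),np.degrees([np.arctan2(v[1],v[0]),np.arctan2(w[1],w[0])]),((W-C)@v).max()
E
python3 - <<'E'
from sc import *
T=cv2.imread("pics/top0.png");S=cv2.imread("pics/scene0.png")
wl=lambda c:c.min(2)>130
print("mat",spoon(T,"top",(334,237),wl,.004),spoon(S,"scene",(227,227),lambda c:c.min(2)>160,.004))
hs=lambda c:masks(c)["white"]
a=spoon(T,"top",(182,183),hs,.033);print("scoop",a,"tri",tri(a[0],(359.2,182.4)))
P,Q=near(T,0,(154,240),wl),near(S,0,(327,167),lambda c:c.min(2)>175)
print("mb tri",tri(P.mean(0),Q.mean(0)),rect(Q,"scene",.004)[:3])
# carton: top-face only (bright side of orange) via value
wc=lambda c:((cv2.cvtColor(c,cv2.COLOR_BGR2HSV)[...,1]>90)&(c[...,2]>170))|(c.min(2)>165)
P=near(T,0,(337,171),wc,r=28);print("carton",rect(P,"top",.034)[:3])
I=T[150:192:1,337];print(I[:,2]);print(T[150:192,332,2])
# bystanders
hsv=lambda c:cv2.cvtColor(c,cv2.COLOR_BGR2HSV)
P=near(T,0,(203,206),lambda c:(abs(hsv(c)[...,0].astype(int)-108)<12)&(hsv(c)[...,1]>120));print("dish",rect(P,"top",.028)[:2])
P=near(T,"wood",(386,207));print("tape",rect(P,"top",.019)[:2])
E
```

```text
mat (array([334.5833, 226.2976]), array([ 0.4741, -0.1131]), np.float64(0.026192638225355017), array([172.8727, 172.2231]), np.float64(0.08885816194057616)) (array([230.4567, 230.4967]), array([ 0.4717, -0.113 ]), np.float64(0.016399953960388226), array([169.8691, 178.66  ]), np.float64(0.08929418507396744))
scoop (array([180.1389, 175.1667]), array([0.6046, 0.3017]), np.float64(0.023149241873476435), array([-161.639 , -161.7094]), np.float64(0.08547950874767549)) tri (array([0.6057, 0.3024, 0.0357]), np.float64(0.00392085833514512))
mb tri (array([0.4331, 0.3736, 0.0044]), np.float64(0.001098898412447072)) (array([0.4318, 0.3746]), array([0.1148, 0.0532]), 26.576772689819336)
carton (array([ 0.6244, -0.1054]), array([0.0781, 0.0309]), -15.641716003417969)
[145 144 145 149 149 147 163 200 206 207 215 220 222 227 228 229 232 232
 232 232 232 232 232 230 227 224 221 216 214 206 205 206 206 207 209 191
 124 119 126 127 126 133]
[149 150 147 146 148 170 202 198 198 201 206 207 209 208 203 203 202 201
 200 202 201 204 207 205 202 201 196 200 214 221 223 229 229 227 200 141
 133 128 127 127 135 147]
dish (array([0.5214, 0.2415]), array([0.048 , 0.0468]))
tape (array([ 0.5247, -0.2328]), array([0.0557, 0.0548]))
```

Brush candidates in the top view: wooden (260,179), orange (202,279), pink (133,142) and (219,139). I take the wooden one. The tub (245,241), carton (337,171), scoop (180,175) and all four mats have no lookalikes. The close crops confirm this: only the object at (260,179) is wood coloured with white bristles. Triangulated heights agree with the text: prints about 4 mm, lid 46 mm, carton top 37 mm and scoop rim 36 mm.

```bash
cat > go.py <<'E'
import sys; from h import *
# how far to go in the tool's axes: x y z [grip line angle, deg]
o=monitor.get_obs();w,x,y,z=o["tool_rot"]
from scipy.spatial.transform import Rotation
R=Rotation.from_quat([x,y,z,w]).as_matrix();a=[float(v) for v in sys.argv[1:]]
d=R.T@(np.array(a[:3])-o["eef_pos"]);yaw=np.degrees(np.arctan2(R[1,1],R[0,1]))
print("t",o["t"],"pos",o["eef_pos"],"yaw",yaw,"tilt",R[2],"q1,q7",o["q"][[0,6]])
print("shift",d,"rows@.04",np.linalg.norm(d)/.04)
if len(a)>3: t=(a[3]-yaw+90)%180-90;print("turn tool z",-np.radians(t),"other way",-np.radians(t-np.sign(t)*180), "shift in turned axes",Rotation.from_euler("z",np.radians(t)).as_matrix() is None)
E
sed -i 's/, "shift in turned axes".*$/)/' go.py
python3 go.py 0.283 0.40 0.23; python3 go.py .596 .089 .12 103.3
```

```text
t 0.1 pos [0.2829 0.6123 0.2304] yaw 65.2017656637406 tilt [-0.0001 -0.0016 -1.    ] q1,q7 [-1.2461 -0.0831]
shift [-0.0891 -0.1927  0.0007] rows@.04 5.306827008058939
t 0.1 pos [0.2829 0.6123 0.2304] yaw 65.2017656637406 tilt [-0.0001 -0.0016 -1.    ] q1,q7 [-1.2461 -0.0831]
shift [-0.5037 -0.3435  0.111 ] rows@.04 15.492529289231877
turn tool z -0.6649396283640829 other way 2.47665302522571
```

```bash
python3 -m creep '[[-0.018,-0.0385,0,0,1],[-0.018,-0.0385,0,0,1],[-0.018,-0.0385,0,0,1],[-0.018,-0.0385,0,0,1],[-0.018,-0.0385,0,0,1],[-0.0375,-0.0137,0.009,0,1],[-0.0375,-0.0137,0.009,0,1],[-0.0375,-0.0137,0.009,0,1],[-0.0375,-0.0137,0.009,0,1],[-0.0375,-0.0137,0.009,0,1],[-0.0375,-0.0137,0.009,0,1],[-0.0375,-0.0137,0.009,0,1],[-0.0375,-0.0137,0.009,0,1],[-0.0375,-0.0137,0.009,0,1],[-0.0375,-0.0137,0.009,0,1],[-0.0375,-0.0137,0.009,0,1]]'
python3 -m creep '[[0,0,0,-0.133,1],[0,0,0,-0.133,1],[0,0,0,-0.133,1],[0,0,0,-0.133,1],[0,0,0,-0.133,1],[0,0,0,0,1],[0,0,0,0,1]]'; python3 go.py .596 .089 .006 103.3
```

```text
t: 1.7
eef_pos: [0.596, 0.0892, 0.1316]
tool_rot: [-0.0, 0.215, 0.977, -0.0]
contact_force: [-0.4, 0.3, 0.7]
gripper_width: 1.004
grasp_force: 0.0
t: 2.4
eef_pos: [0.5951, 0.0903, 0.1321]
tool_rot: [-0.0, -0.114, 0.993, 0.0]
contact_force: [0.2, -0.1, -0.7]
gripper_width: 0.996
grasp_force: 0.0
t 2.4 pos [0.5951 0.0903 0.1321] yaw 103.09277704764853 tilt [ 0.0005  0.0002 -1.    ] q1,q7 [-0.318   1.5897]
shift [-0.0006 -0.0015  0.1261] rows@.04 3.1518863632165055
turn tool z -0.003616722804236515 other way 3.137975930785557
```

```bash
python3 -m creep '[[0,-0.001,0.035,0,1],[0,-0.0005,0.035,0,1],[0,0,0.03,0,1],[0,0,0.02,0,1],[0,0,0.006,0,1],[0,0,0,0,1],[0,0,0,0,0],[0,0,0,0,0],[0,0,0,0,0],[0,0,0,0,0],[0,0,0,0,0],[0,0,0,0,0],[0,0,0,0,0],[0,0,0,0,0]]' 40; python3 go.py .434 .3745 .12 25.5
python3 - <<'E'
from h import *
im=eyes.read_camera("scene");u=pix("scene",(.596,.089,.03)).astype(int)
cv2.imwrite("pics/g1.png",cv2.resize(im[u[1]-50:u[1]+30,u[0]-50:u[0]+50],None,fx=6,fy=6,interpolation=3))
E
```

```text
t: 3.8
eef_pos: [0.5966, 0.0892, 0.0076]
tool_rot: [0.001, -0.116, 0.993, 0.0]
contact_force: [-0.1, -0.0, 5.9]
gripper_width: 0.507
grasp_force: 41.9
t 3.8 pos [0.5966 0.0892 0.0076] yaw 103.28637255159164 tilt [-0.0021  0.0001 -1.    ] q1,q7 [-0.2987  1.6078]
shift [ 0.0924  0.3151 -0.1125] rows@.04 8.6772003738269
turn tool z 1.3576283142082168 other way -1.7839643393815763
```

View pics/g1.png

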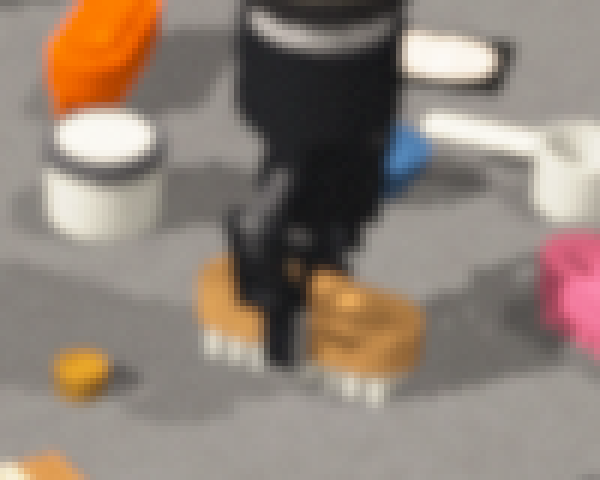

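```bash
python3 -m creep '[[0,0,-0.02,0,0],[0,0,-0.03,0,0],[0,0,-0.03,0,0],[0,0,-0.03,0,0],[0.0103,0.035,0,0,0],[0.0103,0.035,0,0,0],[0.0103,0.035,0,0,0],[0.0103,0.035,0,0,0],[0.0103,0.035,0,0,0],[0.0103,0.035,0,0,0],[0.0103,0.035,0,0,0],[0.0103,0.035,0,0,0],[0.0103,0.035,0,0,0],[0,0,0,-0.109,0],[0,0,0,-0.109,0],[0,0,0,0,0],[0,0,0,0,0],[0,0,0,0,0]]'; python3 go.py .433 .3735 .0125 115.7
```

```text
t: 5.65
eef_pos: [0.4332, 0.3738, 0.1163]
tool_rot: [0.0, -0.222, 0.975, -0.0]
contact_force: [0.0, -0.0, -1.0]
gripper_width: 0.512
grasp_force: 41.1
t 5.65 pos [0.4332 0.3738 0.1163] yaw 115.62413219152064 tilt [ 0.     -0.0001 -1.    ] q1,q7 [-0.7997  1.1821]
shift [ 0.0003 -0.0002  0.1038] rows@.04 2.595840637053274
turn tool z -0.0013241430542372818 other way 3.140268510535556
```

```bash
python3 -m creep '[[0,0,0.03,0,0],[0,0,0.03,0,0],[0,0,0.025,0,0],[0,0,0.014,0,0],[0,0,0.005,0,0],[0,0,0,0,0],[0,0,0,0,0]]'; python3 go.py .433 .3735 .0118 115.7
```

```text
t: 6.35
eef_pos: [0.4337, 0.3748, 0.0132]
tool_rot: [0.001, -0.223, 0.975, 0.0]
contact_force: [0.1, 0.1, -0.4]
gripper_width: 0.508
grasp_force: 41.2
t 6.35 pos [0.4337 0.3748 0.0132] yaw 115.7539125841008 tilt [-0.0016  0.0005 -1.    ] q1,q7 [-0.8008  1.1743]
shift [ 0.0011 -0.0008  0.0014] rows@.04 0.04937921295548588
turn tool z 0.0009409521008173088 other way -3.140651701488976
```

```bash
python3 -m creep '[[0.001,-0.001,0.0015,0,0],[0,0,0,0,0],[0,0,0,0,1],[0,0,0,0,1],[0,0,0,0,1],[0,0,0,0,1],[0,0,0,0,1],[0,0,-0.02,0,1],[0,0,-0.04,0,1],[0,0,-0.04,0,1],[0,0,-0.02,0,1],[0,0,0,0,1]]'; python3 go.py .4317 .1259 .012 115.7
```

```text
t: 7.55
eef_pos: [0.4342, 0.3745, 0.1343]
tool_rot: [0.003, -0.223, 0.975, 0.002]
contact_force: [-0.2, 0.4, -0.3]
gripper_width: 0.999
grasp_force: 0.0
t 7.55 pos [0.4342 0.3745 0.1343] yaw 115.77856037563791 tilt [-0.0061  0.0022 -1.    ] q1,q7 [-0.7985  1.186 ]
shift [ 0.1111 -0.223   0.1211] rows@.04 6.926087528138538
turn tool z 0.0013711372164850017 other way -3.1402215163733085
```

```bash
python3 -m creep '[[0.016,-0.032,0,0,1],[0.016,-0.032,0,0,1],[0.016,-0.032,0,0,1],[0.016,-0.032,0,0,1],[0.016,-0.032,0,0,1],[0.016,-0.032,0,0,1],[0.015,-0.031,0,0,1],[0,0,0,0,1],[0,0,0,0,1]]'; python3 go.py .4317 .1259 .012 115.7
cat > chk.py <<'E'
from m import *; import sys
T=eyes.read_camera("top");S=eyes.read_camera("scene")
cv2.imwrite(f"pics/top{sys.argv[1]}.png",T);cv2.imwrite(f"pics/scene{sys.argv[1]}.png",S)
E
python3 - <<'E'
import sys;sys.argv=["",'1']
from chk import *
P=near(T,"wood",(154,238));print("brush now",rect(P,"top",.041)[:3])
Q=near(T,0,(154,250),lambda c:c.max(2)<60,r=30);
i=[cv2.resize(T[205:275,115:190],None,fx=6,fy=6,interpolation=3)]
u=pix("scene",(.433,.3735,.02)).astype(int)
i+=[cv2.resize(S[u[1]-35:u[1]+35,u[0]-30:u[0]+30],None,fx=5.,fy=6,interpolation=3)]
cv2.imwrite("pics/p1.png",np.hstack(i))
E
```

```text
t: 8.45
eef_pos: [0.4292, 0.1231, 0.1302]
tool_rot: [-0.001, -0.222, 0.975, -0.0]
contact_force: [0.3, 0.9, 0.3]
gripper_width: 1.001
grasp_force: 0.0
t 8.45 pos [0.4292 0.1231 0.1302] yaw 115.68558532917935 tilt [ 0.001   0.0001 -1.    ] q1,q7 [-0.4509  1.6133]
shift [-0.0036  0.0014  0.1182] rows@.04 2.956111519391187
turn tool z -0.0002515834664116052 other way 3.1413410701233815
brush now (array([0.4342, 0.3713]), array([0.1133, 0.0477]), 25.600379943847656)
```

View pics/p1.png

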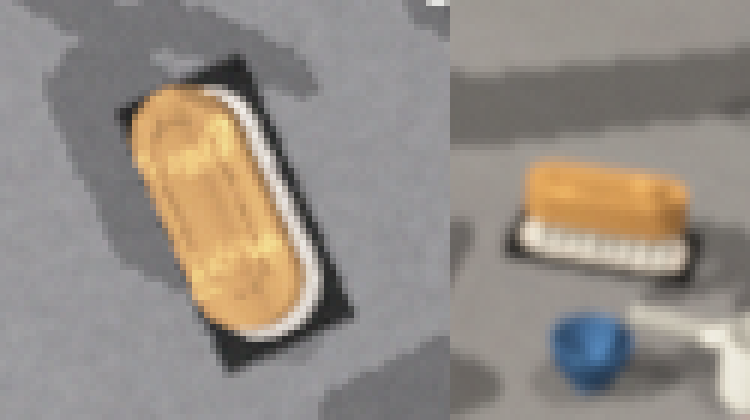

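Brush sits squarely on its mat: top-plane centre (0.434, 0.371–0.373), angle 25.6°. The apparent shift in the picture is parallax. Next is the tub.

```bash
python3 -m creep '[[-0.0025,0.001,0.03,0,1],[-0.001,0.0005,0.03,0,1],[0,0,0.03,0,1],[0,0,0.02,0,1],[0,0,0.008,0,1],[0,0,0,0,1],[0,0,0,0,0],[0,0,0,0,0],[0,0,0,0,0],[0,0,0,0,0],[0,0,0,0,0],[0,0,0,0,0]]' 40; python3 go.py .4402 -.3678 .12 90
```

```text
t: 9.75
eef_pos: [0.4329, 0.1273, 0.014]
tool_rot: [0.001, -0.223, 0.975, 0.0]
contact_force: [-1.4, 1.4, 8.0]
gripper_width: 0.734
grasp_force: 43.3
t 9.75 pos [0.4329 0.1273 0.014 ] yaw 115.80807560832143 tilt [-0.0023  0.0002 -1.    ] q1,q7 [-0.4418  1.6195]
shift [ 0.2087 -0.4489 -0.1066] rows@.04 12.659810143426595
turn tool z 0.45043589296884745 other way -2.691156760620946
```

```bash
python3 -m creep '[[0,0,-0.02,0,0],[0,0,-0.04,0,0],[0,0,-0.04,0,0],[0.0174,-0.0374,0,0,0],[0.0174,-0.0374,0,0,0],[0.0174,-0.0374,0,0,0],[0.0174,-0.0374,0,0,0],[0.0174,-0.0374,0,0,0],[0.0174,-0.0374,0,0,0],[0.0174,-0.0374,0,0,0],[0.0174,-0.0374,0,0,0],[0.0174,-0.0374,0,0,0],[0.0174,-0.0374,0,0,0],[0.0174,-0.0374,0,0,0],[0.0174,-0.0374,0,0,0],[0,0,0,0,0],[0,0,0,0,0],[0,0,0,0,0]]'; python3 go.py .4402 -.3678 .019 115.7
python3 - <<'E'
import sys;sys.argv=["",'2']
from chk import *
E
```

```text
t: 11.55
eef_pos: [0.4394, -0.3669, 0.1128]
tool_rot: [0.0, -0.224, 0.975, 0.001]
contact_force: [-0.0, 0.6, -1.6]
gripper_width: 0.728
grasp_force: 44.8
t 11.55 pos [ 0.4394 -0.3669  0.1128] yaw 115.85549814236721 tilt [-0.0003  0.0011 -1.    ] q1,q7 [0.4215 2.7309]
shift [-0.0003 -0.0012  0.0938] rows@.04 2.344172955942513
turn tool z 0.00271395456504266 other way -3.1388786990247506
```

```bash
python3 -m creep '[[0,-0.001,0.03,0,0],[0,0,0.03,0,0],[0,0,0.02,0,0],[0,0,0.01,0,0],[0,0,0.004,0,0],[0,0,0,0,0],[0,0,0,0,0]]'; python3 go.py .4402 -.3678 .0182 115.7
```

```text
t: 12.35
eef_pos: [0.4406, -0.3695, 0.0198]
tool_rot: [0.001, -0.223, 0.975, -0.001]
contact_force: [0.2, -0.9, -1.5]
gripper_width: 0.729
grasp_force: 44.9
t 12.35 pos [ 0.4406 -0.3695  0.0198] yaw 115.80820183068728 tilt [-0.001  -0.0016 -1.    ] q1,q7 [0.4559 2.7664]
shift [-0.0004  0.0017  0.0016] rows@.04 0.059260243117195646
turn tool z 0.001888478202178445 other way -3.1397041753876147
```

```bash
python3 -m creep '[[0,0.0015,0.0015,0,0],[0,0,0,0,0],[0,0,0,0,1],[0,0,0,0,1],[0,0,0,0,1],[0,0,0,0,1],[0,0,-0.02,0,1],[0,0,-0.04,0,1],[0,0,-0.04,0,1],[0,0,-0.02,0,1],[0,0,0,0.145,1],[0,0,0,0.145,1],[0,0,0,0.145,1],[0,0,0,0.145,1],[0,0,0,0.143,1],[0,0,0,0,1]]'; python3 go.py .6231 -.1153 .003 74.3
```

```text
t: 13.95
eef_pos: [0.4392, -0.3676, 0.1372]
tool_rot: [-0.0, 0.136, 0.991, -0.0]
contact_force: [0.4, 0.0, -0.5]
gripper_width: 1.001
grasp_force: 0.0
t 13.95 pos [ 0.4392 -0.3676  0.1372] yaw 74.31207907941307 tilt [ 0.0004 -0.0002 -1.    ] q1,q7 [0.2764 2.0945]
shift [-0.1089  0.2927  0.1341] rows@.04 8.495765144404805
turn tool z 0.00021081970636793303 other way -3.1413818338834254
```

```bash
python3 -m creep '[[-0.0136,0.0366,0,0,1],[-0.0136,0.0366,0,0,1],[-0.0136,0.0366,0,0,1],[-0.0136,0.0366,0,0,1],[-0.0136,0.0366,0,0,1],[-0.0136,0.0366,0,0,1],[-0.0136,0.0366,0,0,1],[-0.0136,0.0366,0,0,1],[0,0,0,0,1],[0,0,0,0,1]]'; python3 go.py .6231 -.1153 .003 74.3
python3 - <<'E'
import sys;sys.argv=["",'3']
from chk import *
P=near(T,"white",(430,238));Q=near(S,"white",(143,258))
print(rect(P,"top",.05)[:3],tri(P.mean(0),Q.mean(0)))
i=[cv2.resize(T[205:275,395:465],None,fx=6,fy=6,interpolation=3)]
u=pix("scene",(.44,-.3678,.02)).astype(int)
i+=[cv2.resize(S[u[1]-35:u[1]+35,u[0]-30:u[0]+30],None,fx=6,fy=6,interpolation=3)]
cv2.imwrite("pics/p2.png",np.hstack(i))
E
```

```text
t: 14.95
eef_pos: [0.6231, -0.114, 0.137]
tool_rot: [-0.0, 0.133, 0.991, 0.0]
contact_force: [0.6, -0.4, -0.3]
gripper_width: 1.004
grasp_force: 0.0
t 14.95 pos [ 0.6231 -0.114   0.137 ] yaw 74.6889062093015 tilt [ 0.0005 -0.     -1.    ] q1,q7 [-0.1731  1.5787]
shift [-0.0004 -0.0013  0.134 ] rows@.04 3.348935151615413
turn tool z 0.006787693833761544 other way -3.1348049597560315
(array([ 0.4382, -0.3692]), array([0.0504, 0.0489]), 19.03531837463379) (array([ 0.4384, -0.3687,  0.0516]), np.float64(0.0006057286274323886))
```

View pics/p2.png

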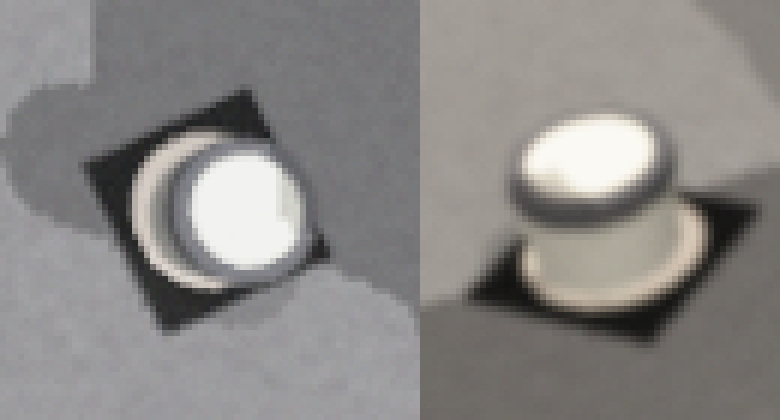

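Tub is upright on its disc: (0.438, −0.369, lid at 0.051), about 2 mm off centre. Next is the carton.

```bash
python3 -m creep '[[0,-0.001,0.035,0.006,1],[0,0,0.035,0,1],[0,0,0.03,0,1],[0,0,0.02,0,1],[0,0,0.011,0,1],[0,0,0.003,0,1],[0,0,0,0,0],[0,0,0,0,0],[0,0,0,0,0],[0,0,0,0,0],[0,0,0,0,0],[0,0,0,0,0]]' 40; python3 go.py .5999 -.3242 .12 79.5
```

```text
t: 16.25
eef_pos: [0.6236, -0.1164, 0.0048]
tool_rot: [0.001, 0.139, 0.99, 0.0]
contact_force: [-1.5, -0.3, 7.1]
gripper_width: 0.608
grasp_force: 43.1
t 16.25 pos [ 0.6236 -0.1164  0.0048] yaw 74.02349228527562 tilt [-0.0024  0.0004 -1.    ] q1,q7 [-0.1173  1.6307]
shift [-0.0346 -0.2062 -0.1152] rows@.04 5.969267673438405
turn tool z -0.09558309113281073 other way 3.046009562456982
```

```bash
python3 -m creep '[[0,0,-0.02,0,0],[0,0,-0.04,0,0],[0,0,-0.04,0,0],[-0.0058,-0.0344,0,0,0],[-0.0058,-0.0344,0,0,0],[-0.0058,-0.0344,0,0,0],[-0.0058,-0.0344,0,0,0],[-0.0058,-0.0344,0,0,0],[-0.0058,-0.0344,0,0,0],[0,0,0,-0.095,0],[0,0,0,0,0],[0,0,0,0,0],[0,0,0,0,0]]'; python3 go.py .5999 -.3242 .0092 79.5
```

```text
t: 17.55
eef_pos: [0.5998, -0.3224, 0.1032]
tool_rot: [-0.0, 0.092, 0.996, 0.001]
contact_force: [-0.6, 0.9, -2.1]
gripper_width: 0.596
grasp_force: 42.3
t 17.55 pos [ 0.5998 -0.3224  0.1032] yaw 79.49709926147828 tilt [ 0.0002  0.001  -1.    ] q1,q7 [0.1828 1.9864]
shift [-0.0005 -0.0018  0.094 ] rows@.04 2.349725381064122
turn tool z -5.0627437943394983e-05 other way 3.14154202615185
```

```bash
python3 -m creep '[[0,-0.0005,0.03,0,0],[0,0,0.03,0,0],[0,0,0.02,0,0],[0,0,0.01,0,0],[0,0,0.003,0,0],[0,0,0,0,0],[0,0,0,0,0]]'; python3 go.py .5999 -.3242 .0088 79.5
```

```text
t: 18.25
eef_pos: [0.6, -0.325, 0.0116]
tool_rot: [0.001, 0.092, 0.996, -0.0]
contact_force: [-0.8, -0.6, -0.7]
gripper_width: 0.602
grasp_force: 42.4
t 18.25 pos [ 0.6    -0.325   0.0116] yaw 79.46703839924305 tilt [-0.002  -0.0005 -1.    ] q1,q7 [0.2142 2.0188]
shift [0.0003 0.0007 0.0028] rows@.04 0.07238290765055194
turn tool z -0.0005752884599366053 other way 3.1410173651298567
```

```bash
python3 -m creep '[[0,0.0005,0.0025,0,0],[0,0,0,0,0],[0,0,0,0,1],[0,0,0,0,1],[0,0,0,0,1],[0,0,0,0,1],[0,0,-0.02,0,1],[0,0,-0.04,0,1],[0,0,-0.04,0,1],[0,0,-0.03,0,1],[0,0,0,0,1]]'; python3 go.py .605 .302 .135 108.3
```

```text
t: 19.35
eef_pos: [0.6018, -0.326, 0.1432]
tool_rot: [0.004, 0.092, 0.996, -0.001]
contact_force: [-0.4, -0.6, 0.5]
gripper_width: 1.001
grasp_force: 0.0
t 19.35 pos [ 0.6018 -0.326   0.1432] yaw 79.44555095418215 tilt [-0.0085 -0.0021 -1.    ] q1,q7 [0.1731 1.9775]
shift [0.112  0.6179 0.0059] rows@.04 15.700577175864948
turn tool z -0.5036051396984575 other way 2.637987513891336
```

```bash
python3 -m creep '[[0.007,0.0386,0,0,1],[0.007,0.0386,0,0,1],[0.007,0.0386,0,0,1],[0.007,0.0386,0,0,1],[0.007,0.0386,0,0,1],[0.007,0.0386,0,0,1],[0.007,0.0386,0,0,1],[0.007,0.0386,0,0,1],[0.007,0.0386,0,0,1],[0.007,0.0386,0,0,1],[0.007,0.0386,0,0,1],[0.007,0.0386,0,0,1]]'
python3 - <<'E'
import sys;sys.argv=["",'4']
from chk import *
wc=lambda c:(cv2.cvtColor(c,cv2.COLOR_BGR2HSV)[...,1]>100)
i=[cv2.resize(T[145:220,375:455],None,fx=5,fy=5,interpolation=3)]
u=pix("scene",(.6,-.3242,.02)).astype(int)
i+=[cv2.resize(S[u[1]-37:u[1]+38,u[0]-35:u[0]+35],None,fx=5,fy=5,interpolation=3)]
cv2.imwrite("pics/p3.png",np.hstack(i))
P=near(T,"white",(412,179),r=20);print(rect(P,"top",.038)[:3])
P=near(T,0,(418,181),lambda c:wc(c)|masks(c)["white"],r=25);print(rect(P,"top",.038)[:3])
for s in spoon_ok if 0 else []:pass
E
python3 go.py .605 .302 .135 108.3
```

```text
t: 20.55
eef_pos: [0.6007, 0.1481, 0.1371]
tool_rot: [-0.0, 0.092, 0.996, -0.0]
contact_force: [1.0, -0.4, 0.4]
gripper_width: 0.994
grasp_force: 0.0
(array([ 0.596 , -0.3252]), array([0.0795, 0.0101]), -10.735435485839844)
(array([ 0.596 , -0.3252]), array([0.0795, 0.0101]), -10.735435485839844)
t 20.65 pos [0.6    0.1549 0.1368] yaw 80.0296754305748 tilt [ 0.002   0.0034 -1.    ] q1,q7 [-0.5613  1.2011]
shift [0.0205 0.1457 0.0023] rows@.04 3.6787173046343766
turn tool z -0.493410244343918 other way 2.648182409245875
```

View pics/p3.png

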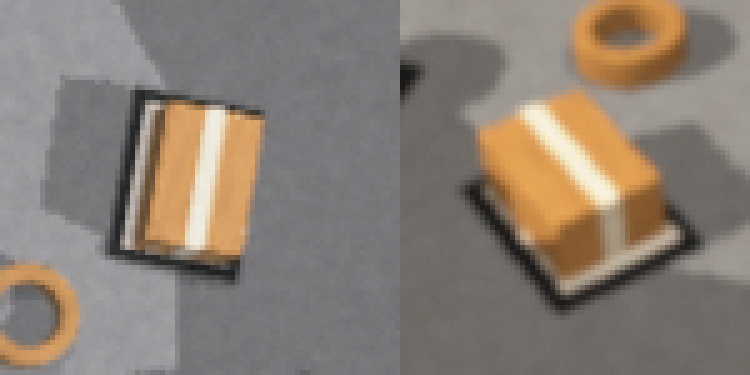

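```bash
python3 - <<'E'
from h import *
u=pix("scene",(.6,-.3242,.02)).astype(int)
a=np.radians(-10.5);x=np.array([np.cos(a),np.sin(a)]);y=np.array([-x[1],x[0]])
for X,Y in [(557,278),(663,225),(563,292),(683,230),(480,190),(480,128),(663,178),(560,219),(582,92)]:
    p=u+np.array([-35+(X-400-2)/5,-37+(Y-2)/5]);z=.038 if (X,Y) in[(480,128),(663,178),(560,219),(582,92)] else .004
    w=plane("scene",p,z)[:2];d=w-[.5999,-.3244];print((X,Y),z,w,"in mat frame mm",1000*d@x,1000*d@y)
E
```

```text
(557, 278) 0.004 [ 0.624  -0.3562] in mat frame mm 29.459127910009187 -26.894877957597995
(663, 225) 0.004 [ 0.6325 -0.3034] in mat frame mm 28.27337704106009 26.599124605415028
(563, 292) 0.004 [ 0.6325 -0.3596] in mat frame mm 38.513653040191784 -28.70143154057753
(683, 230) 0.004 [ 0.6415 -0.2994] in mat frame mm 36.37659712360602 32.19788046166656
(480, 190) 0.004 [ 0.5537 -0.3457] in mat frame mm -41.50131523025829 -29.326441796934606
(480, 128) 0.038 [ 0.5538 -0.3408] in mat frame mm -42.32594534298399 -24.49988549814173
(663, 178) 0.038 [ 0.6395 -0.306 ] in mat frame mm 35.57209547921978 25.341960836248372
(560, 219) 0.038 [ 0.6269 -0.3526] in mat frame mm 31.708326254930288 -22.82407249174068
(582, 92) 0.038 [ 0.5678 -0.2938] in mat frame mm -37.17854795409327 24.25262101858371
```

The carton is on its rectangle but about 2–3 mm short in x. I'll re-measure it later with an unobstructed view. Next is the scoop.

```bash
python3 -m creep '[[0.005,0.0364,0,0,1],[0.005,0.0364,0,0,1],[0.005,0.0364,0,0,1],[0.005,0.0364,0,0,1],[0,0,0,-0.125,1],[0,0,0,-0.125,1],[0,0,0,-0.125,1],[0,0,0,-0.125,1],[0,0,0,0,1],[0,0,0,0,1]]'; python3 go.py .605 .302 .008 108.3
```

```text
t: 21.65
eef_pos: [0.6081, 0.2929, 0.1372]
tool_rot: [-0.0, -0.156, 0.988, -0.0]
contact_force: [-0.8, 0.8, -1.0]
gripper_width: 0.998
grasp_force: 0.0
t 21.65 pos [0.6081 0.2929 0.1372] yaw 107.90007789298241 tilt [ 0.0009 -0.     -1.    ] q1,q7 [-0.6455  1.4234]
shift [0.     0.0096 0.1292] rows@.04 3.2400455643934434
turn tool z -0.006979957518970027 other way 3.1346126960708234
```

```bash
python3 -m creep '[[0,0.0096,0.03,-0.007,1],[0,0,0.03,0,1],[0,0,0.03,0,1],[0,0,0.022,0,1],[0,0,0.012,0,1],[0,0,0.0045,0,1],[0,0,0,0,1]]' 20; python3 go.py .605 .302 .008 108.3
```

```text
t: 22.35
eef_pos: [0.6054, 0.3025, 0.0093]
tool_rot: [-0.0, -0.16, 0.987, -0.0]
contact_force: [0.3, 0.4, 0.1]
gripper_width: 0.998
grasp_force: 0.0
t 22.35 pos [0.6054 0.3025 0.0093] yaw 108.46948118077775 tilt [ 0.0001 -0.0002 -1.    ] q1,q7 [-0.6382  1.4343]
shift [ 0.0005 -0.0004  0.0013] rows@.04 0.03646370434922373
turn tool z 0.0029580046247394826 other way -3.138634648965054
```

```bash
python3 -m creep '[[0,0,0,0,0],[0,0,0,0,0],[0,0,0,0,0],[0,0,0,0,0],[0,0,0,0,0],[0,0,0,0,0],[0,0,-0.01,0,0],[0,0,-0.02,0,0],[0,0,-0.04,0,0],[0,0,-0.04,0,0],[0,0,0,0,0],[0,0,0,0,0]]'; python3 go.py .4737 -.1131 .12 82.5
python3 - <<'E'
import sys;sys.argv=["",'5']
from chk import *
u=pix("scene",(.6,.3,.1)).astype(int);v=pix("top",(.58,.28,.1)).astype(int)
c=lambda I,p:cv2.resize(I[p[1]-40:p[1]+40,p[0]-38:p[0]+38],None,fx=5,fy=5,interpolation=3)
cv2.imwrite("pics/p4.png",np.hstack([c(T,v),c(S,u)]))
hsv=lambda c:cv2.cvtColor(c,cv2.COLOR_BGR2HSV)
P=near(T,0,(203,206),lambda c:(abs(hsv(c)[...,0].astype(int)-108)<12)&(hsv(c)[...,1]>120));print("dish",rect(P,"top",.028)[:2])
E
```

```text
t: 23.55
eef_pos: [0.606, 0.3029, 0.1212]
tool_rot: [0.001, -0.161, 0.987, 0.001]
contact_force: [0.4, -0.1, -1.8]
gripper_width: 0.553
grasp_force: 20.9
t 23.55 pos [0.606  0.3029 0.1212] yaw 108.50916951234707 tilt [-0.0029  0.0008 -1.    ] q1,q7 [-0.656   1.4208]
shift [ 0.2575 -0.3525  0.0001] rows@.04 10.913655878045406
turn tool z 0.45394564369978435 other way -2.687647009890009
dish (array([0.5217, 0.2415]), array([0.0479, 0.0461]))
```

View pics/p4.png

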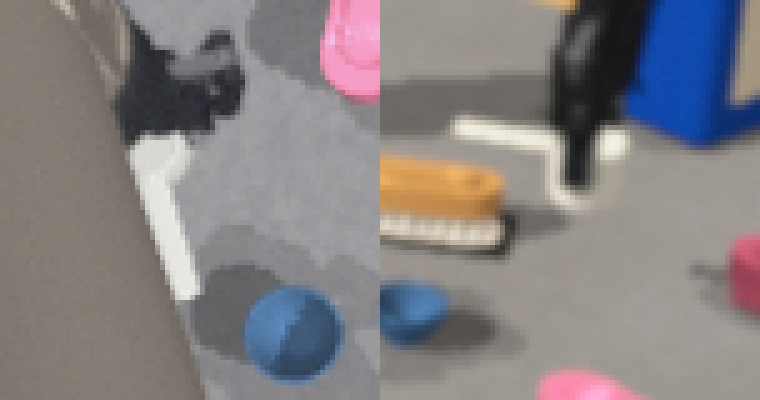

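```bash
python3 -m creep '[[0.0234,-0.032,0,0,0],[0.0234,-0.032,0,0,0],[0.0234,-0.032,0,0,0],[0.0234,-0.032,0,0,0],[0.0234,-0.032,0,0,0],[0.0234,-0.032,0,0,0],[0.0234,-0.032,0,0,0],[0.0234,-0.032,0,0,0],[0.0234,-0.032,0,0,0],[0.0234,-0.032,0,0,0],[0.0234,-0.032,0,0,0],[0,0,0,0.112,0],[0,0,0,0.112,0],[0,0,0,0.112,0],[0,0,0,0.112,0],[0,0,0,0,0],[0,0,0,0,0],[0,0,0,0,0]]'; python3 go.py .474 -.113 .0125 82.8
```

```text
t: 25.45
eef_pos: [0.4726, -0.1129, 0.1189]
tool_rot: [-0.001, 0.061, 0.998, -0.0]
contact_force: [0.0, -0.1, 0.2]
gripper_width: 0.554
grasp_force: 20.9
t 25.45 pos [ 0.4726 -0.1129  0.1189] yaw 82.98354634068623 tilt [ 0.0011 -0.0001 -1.    ] q1,q7 [-0.1617  1.7087]
shift [-0.0015  0.      0.1064] rows@.04 2.659178396511904
turn tool z 0.003203487974962021 other way -3.1383891656148313
```

```bash
python3 -m creep '[[-0.001,0,0.03,0.003,0],[0,0,0.03,0,0],[0,0,0.025,0,0],[0,0,0.013,0,0],[0,0,0.005,0,0],[0,0,0,0,0],[0,0,0,0,0]]'; python3 go.py .474 -.113 .013 82.8
```

```text
t: 26.15
eef_pos: [0.4747, -0.1133, 0.0171]
tool_rot: [0.001, 0.064, 0.998, -0.0]
contact_force: [-0.4, 0.6, 0.1]
gripper_width: 0.555
grasp_force: 20.9
t 26.15 pos [ 0.4747 -0.1133  0.0171] yaw 82.68181182132149 tilt [-0.0015  0.0001 -1.    ] q1,q7 [-0.0887  1.7909]
shift [0.0008 0.0002 0.0041] rows@.04 0.1055064034493218
turn tool z -0.002062772854875332 other way 3.139529880734918
```

Lower the last 4 mm, release and rise. Then move back over the counter's middle for a clear view.

```bash
python3 -m creep '[[0.0005,0,0.002,0,0],[0,0,0.002,0,0],[0,0,0,0,0],[0,0,0,0,0],[0,0,0,0,1],[0,0,0,0,1],[0,0,0,0,1],[0,0,0,0,1],[0,0,-0.02,0,1],[0,0,-0.04,0,1],[0,0,-0.04,0,1],[0,0,-0.02,0,1],[0,0.04,0,0,1],[0,0.04,0,0,1],[0,0.04,0,0,1],[0,0.04,0,0,1],[0,0.04,0,0,1],[0,0.04,0,0,1],[0,0,0,0,1]]'
python3 - <<'E'
import sys;sys.argv=["",'6']
from chk import *; from sc import spoon
hs=lambda c:masks(c)["white"]
cv2.imwrite("pics/p5.png",np.hstack([cv2.resize(T[205:280,295:375],None,fx=5,fy=5,interpolation=3),cv2.resize(S[195:270,195:265],None,fx=5,fy=5,interpolation=3)]))
W=np.hstack([cv2.resize(T[145:215,375:450],None,fx=5,fy=5,interpolation=3),cv2.resize(S[250:320,160:235],None,fx=5,fy=5,interpolation=3)])
cv2.imwrite("pics/p6.png",np.vstack([cv2.imread("pics/p5.png"),W]) )
E
python3 go.py .5999 -.3244 .005 79.5
```

```text
t: 28.05
eef_pos: [0.5043, 0.1318, 0.1322]
tool_rot: [0.0, 0.059, 0.998, 0.001]
contact_force: [0.1, 0.4, 0.4]
gripper_width: 1.002
grasp_force: 0.0
t 28.15 pos [0.5038 0.1257 0.132 ] yaw 82.81234186916534 tilt [ 0.0006 -0.0005 -1.    ] q1,q7 [-0.5766  1.203 ]
shift [-0.1518 -0.4345  0.1271] rows@.04 11.93701483801836
turn tool z 0.05781127156859837 other way -3.0837813820211952
```

View pics/p5.png

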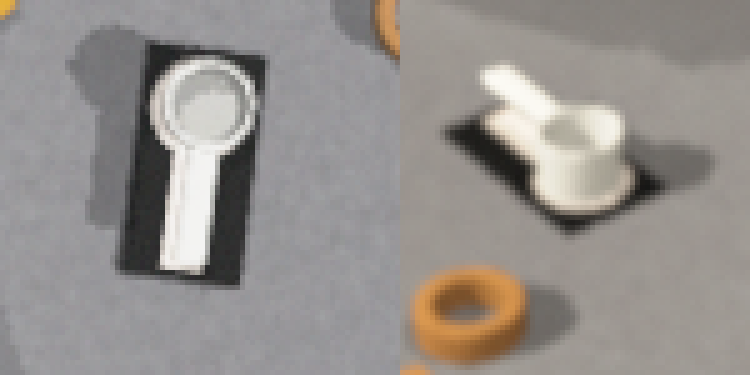

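Scoop's cup is over the disc and its handle lies along the printed handle. The carton's band puts it about 2.5 mm short along its length, so I'll re-grip it and shift it.

```bash
python3 -m creep '[[-0.0126,-0.0362,0,0,1],[-0.0126,-0.0362,0,0,1],[-0.0126,-0.0362,0,0,1],[-0.0126,-0.0362,0,0,1],[-0.0126,-0.0362,0,0,1],[-0.0126,-0.0362,0,0,1],[-0.0126,-0.0362,0,0,1],[-0.0126,-0.0362,0,0,1],[-0.0126,-0.0362,0,0,1],[-0.0126,-0.0362,0,0,1],[-0.0126,-0.0362,0,0,1],[-0.0126,-0.0362,0,0,1],[0,0,0,0.058,1],[0,0,0,0,1],[0,0,0,0,1],[0,0,0,0,1]]' 40; python3 go.py .5995 -.3247 .009 79.5
python3 - <<'E'
from h import *
print(plane("top",(295+210/5-.5,205+102/5-.5),.038))
E
```

```text
t: 29.75
eef_pos: [0.5983, -0.3242, 0.1321]
tool_rot: [-0.0, 0.092, 0.996, 0.0]
contact_force: [-0.3, -0.1, 0.2]
gripper_width: 0.999
grasp_force: 0.0
t 29.75 pos [ 0.5983 -0.3242  0.1321] yaw 79.45901882694521 tilt [ 0.0006  0.0007 -1.    ] q1,q7 [0.1704 1.9853]
shift [-0.0013 -0.0003  0.1231] rows@.04 3.0784221153683777
turn tool z -0.0007152564011356446 other way 3.1408773971886577
[ 0.4753 -0.1142  0.038 ]
```

Scoop rim centre is (0.475, −0.114), within 2 mm of the disc.

```bash
python3 -m creep '[[0,0,0.035,0,1],[0,0,0.035,0,1],[0,0,0.03,0,1],[0,0,0.016,0,1],[0,0,0.006,0,1],[0,0,0,0,1],[0,0,0,0,1],[0,0,0,0,0],[0,0,0,0,0],[0,0,0,0,0],[0,0,0,0,0],[0,0,0,0,0],[0,0,0,0,0]]'; python3 go.py .5999 -.3244 .009 79.5
python3 -m creep '[[0,0,-0.008,0,0],[0,0,0,0,0],[-0.0025,0.0005,0,0,0],[0,0,0,0,0],[0,0,0,0,0],[0,0,0.006,0,0],[0,0,0.002,0,0],[0,0,0,0,0],[0,0,0,0,0]]';python3 go.py .5999 -.3244 .009 79.5
```

```text
t: 31.05
eef_pos: [0.5994, -0.3255, 0.0115]
tool_rot: [0.001, 0.093, 0.996, -0.0]
contact_force: [-1.0, 0.7, 6.3]
gripper_width: 0.603
grasp_force: 43.2
t 31.05 pos [ 0.5994 -0.3255  0.0115] yaw 79.35164831285117 tilt [-0.0017 -0.0002 -1.    ] q1,q7 [0.2093 2.0258]
shift [-0.0003  0.0012  0.0025] rows@.04 0.06891802970766485
turn tool z -0.0025892253916356767 other way 3.1390034281981576
t: 31.95
eef_pos: [0.6016, -0.3254, 0.0114]
tool_rot: [0.0, 0.093, 0.996, 0.0]
contact_force: [-2.4, 1.8, 9.7]
gripper_width: 0.601
grasp_force: 43.7
t 31.95 pos [ 0.6016 -0.3254  0.0114] yaw 79.3492046667295 tilt [-0.0009  0.0001 -1.    ] q1,q7 [0.2082 2.0239]
shift [0.0019 0.0007 0.0024] rows@.04 0.07835779089878062
turn tool z -0.002631875062212275 other way 3.138960778527581
```

Release, rise and move clear, then take a final check.

```bash
python3 -m creep '[[0,0.0005,0,0,1],[0,0,0,0,1],[0,0,0,0,1],[0,0,0,0,1],[0,0,0,0,1],[0,0,-0.02,0,1],[0,0,-0.04,0,1],[0,0,-0.04,0,1],[0,0,-0.03,0,1],[0,0.04,0,0,1],[0,0.04,0,0,1],[0,0.04,0,0,1],[0,0.04,0,0,1],[0,0.04,0,0,1],[0,0.04,0,0,1],[0,0.04,0,0,1],[0,0.04,0,0,1],[0,0,0,0,1],[0,0,0,0,1],[0,0,0,0,1]]'
python3 - <<'E'
import sys;sys.argv=["",'7']
from chk import *
P=near(T,"white",(412,179),r=20);print("band",rect(P,"top",.038)[:3])
P=near(T,"wood",(386,207),r=12);print("tape",rect(P,"top",.019)[:2])
P=near(T,"white",(430,238));print("tub",rect(P,"top",.05)[:2])
cv2.imwrite("pics/p7.png",np.vstack([cv2.resize(T[130:290,130:470],(800,376),interpolation=3)]))
cv2.imwrite("pics/p8.png",cv2.resize(np.hstack([T[140:290,290:470],S[180:330,110:280]]),None,fx=2.28,fy=2.28*1.5,interpolation=3))
E
```

```text
t: 33.95
eef_pos: [0.6601, -0.0119, 0.1403]
tool_rot: [-0.0, 0.094, 0.996, -0.001]
contact_force: [-0.1, -0.4, 0.6]
gripper_width: 1.002
grasp_force: 0.0
band (array([ 0.5987, -0.3262]), array([0.0796, 0.0104]), -10.941604614257812)
tape (array([ 0.5246, -0.2385]), array([0.0548, 0.0443]))
tub (array([ 0.4386, -0.369 ]), array([0.0505, 0.0489]))
```

View pics/p8.png

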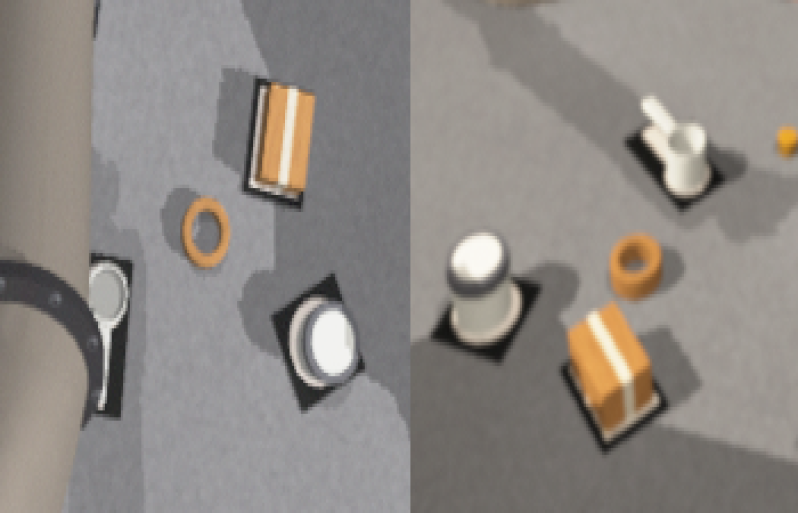

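View pics/p7.png

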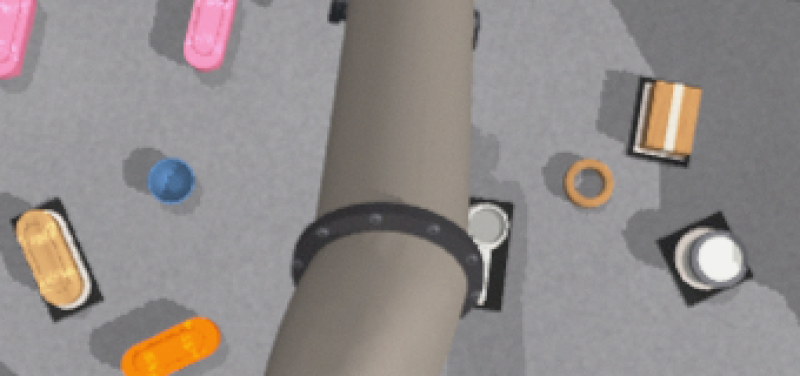

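All four objects stand squarely on their own mats, and the tape and dish look unmoved. The tape's odd reading is only from its crop cutting it off. The arm is clear, so I'm handing in.

```bash
python3 -c "
from station import bot
print(bot.hand_in())"
```

```text
the job is handed in; nothing more can be done
None
```

The job is handed in at about 34 s: the brush, tub, soap box and scoop each stand upright on their own mat, about 2 mm or less off centre by camera, and the tape and blue dish were left where they were.

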